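# Set the arm rest on its ratchet ladder level with the bench pin

## Task

Bring the setter's arm rest up to working height: lift it in its sleeve past the gravity pawl to the lowest notch at which the top of its pad is not below the top of the bench pin, and let it down gently until the pawl carries it. Then lean on the middle of the pad with about 10 N to prove that the lock holds, and leave the rest standing there. Do not drop it or force it in its sleeve, and leave the other things on the bench alone.

Things in the scene. Friction and masses are not known exactly. Their poses are not given: they have to be found in the camera images.
- stand: The arm rest's stand, bolted down: grey base plate 130 x 110 x 10 mm with an upright steel sleeve of C section (inside 17 mm in x by 49 mm in y, 1.5 mm of play all round the post, top 170 mm above the bench), open along its +x side, where the red pawl reaches in. Origin on the bench under the sleeve's axis, z up.
- pawl_slot (a point): Middle of the slot, on the stand, where the greased red gravity pawl's pin is bolted. A rising rung swings the pawl up; it is back under the rung once that is 9 mm above the seat. Let down from 4 to 8 mm it may catch half-way and slip: lift clear and lower again. It never lets the rest down a notch. Its flat seat is 116 to 136 mm above the bench, 6 to 26 above this point: to be felt.
- rest: The arm rest, 0.47 to 0.66 kg: ladder post 46 x 14 mm, 175 mm long, sliding in the sleeve, with a black pad 150 (x) x 56 (y) x 26 mm on top, to be taken across its 56 mm. Undersides of the 8 mm rungs 8, 48, 88 and 128 mm above the foot. Origin at the foot, z up, axes as the stand's. Starts fully down, foot on the base plate, pawl idle. Lift it 110 mm at most.
- rest_top (a point): Centre of the upper face of the arm rest's pad, 201 mm above the foot of the post (211 mm above the bench at the start). The place to lean on: off it the post tilts and binds. Axes as the rest's.
- pin_mount: The bench pin's mount, fixed: dark base plate 120 x 100 x 10 mm with an upright steel plate 80 mm wide, top 310 mm above the bench, in its +x half; origin on the bench under the middle of the base. The pin, clamped to it at some height, reaches 96 mm from the origin towards its own -x.
- pin_top (a point): Centre of the flat upper face of the bench pin (dark grey-green forked block, 52 mm wide, with an aluminium carriage), z up: the height to which the pad is set, 222 to 266 mm above the bench.
- graver: Bystander, leave alone: graver with dark wooden mushroom handle, 110 mm, lying beside the stand. Origin under its middle.
- loupe: Bystander, leave alone: folded loupe, black and steel, 60 mm, beside the stand. Origin under its middle.
- ring_clamp: Bystander, leave alone: wooden ring clamp, 125 mm, lying beside the pin mount. Origin under its middle.
- tweezers: Bystander, leave alone: steel tweezers, 130 mm, lying right of the work. Origin under its middle.
- hammer: Bystander, leave alone: hammer, 220 mm, lying left of the work. Origin under its middle.
- jar: Bystander, leave alone: clear jar with a white lid, 60 mm high. Origin under its middle.
- stone_tray: Bystander, leave alone: white stone tray, 110 x 80 x 24 mm. Origin under its middle.
Things that resemble listed ones, but are neither listed nor needed, are in the scene too. Leave any pink look-alike of the rest alone.

How it is judged:
On the way, in this order (a step that is already met when the one before it is completed fails the run):
1. the rest has been lifted off its foot (distance of rest from where it was at the start of the episode above 0.012 m), for 0.1 s.
2. the rest, standing on the pawl in the right notch, is leaned on (contact force between stand and rest above 12 N and linear speed of rest below 0.01 m/s and z of rest_top in the frame of pin_top between -0.004 and 0.044 m), for 0.3 s.
At the end, for the whole second after the job is handed in: The rest stands released and still on the pawl, upright in its sleeve, its pad's top from 4 mm below to 44 mm above the bench pin's top (notches are 40 mm apart) (z of rest_top in the frame of pin_top between -0.004 and 0.044 m and angle between rest's own z axis and vertical below 0.06 rad and linear speed of rest below 0.01 m/s and horizontal distance between rest and stand below 0.008 m); the robot touches nothing.
It fails at once if the rest is forced down or bound in its sleeve: more than 26 N between rest and stand (contact force between stand and rest above 26 N).
It fails at once if the rest is let fall: it moves at more than 0.15 m/s with no finger on it (linear speed of rest above 0.15 m/s and contact force between the fingers and rest below 0.2 N).
It fails at once if another thing on the bench is pushed more than 15 mm (distance of any of graver, loupe, ring_clamp, tweezers, hammer, jar, stone_tray from where it was at the start of the episode above 0.015 m).
It also fails if it takes over 72 s, if anything falls off the work surface, if the arm or the gripper's body presses on something with over 40 N, if the wrist force passes 120 N, or if a joint passes its speed limit or range.

## Robot

A 7-joint arm with a two-finger parallel gripper is mounted at the origin on the work surface. World frame = base frame: x ahead of the robot, y to its left, z up, the work surface at z = 0. Lengths are in m, angles in rad, forces in N, time in s.
With the tool pointing down it reaches from about 0.375 to 0.925 m from the base axis. Payload 3.1 kg.
Tool frame: the origin (TCP) lies between the finger pads; the fingertips stand 19 mm ahead of it and the grasp point (between the pads) is the TCP; z points along the fingers, y is the line along which they close (so a half turn about z gives the same grasp; the last joint's range is limited). The gripper opens to 85 mm and grips with 20 to 120 N. Pads are 22 mm wide; open, the fingers measure 114 mm over their backs; the gripper's body (76 mm by 85 mm) begins 54 mm behind the grasp point. The pads swing forward as they close: fully open they stand 13 mm farther back than shut.
Start: joints at [1.052, 0.383, 0.044, 1.598, -0.018, 1.161, -0.05], TCP at [0.266, -0.593, 0.25] pointing down, gripper open.
Joint ranges: [-2.61, 2.61], [-0.41, 2.15], [-1.48, 1.57], [0, 2.5], [-1.57, 4.71], [0.05, 1.97], [-2.85, 2.85]. Speed limits (rad/s): [2.79, 2.79, 3.14, 3.14, 3.14, 3.14, 3.14].

## Interface

Orientations are given as a unit quaternion [x, y, z, w].
In Python, from bench import move_ptp, movel, move_j, move_gripper, pause, inverse_kinematics, read_camera, camera_params, MotionError, sign_off, look_for, tip_of, read_time_s, read_qpos, read_joint_vel, read_effort, read_eef_pos, read_tcp_rot, read_ft_force, read_ft_torque, read_finger_gap, read_grasp_force gives the robot as it stands. Calls block until the motion is done:
- move_ptp(position, orientation): joint-space move of the TCP to a pose.
- movel(position, orientation=None, speed=0.15): straight line of the TCP; orientation=None keeps the orientation; speed is the mean speed in m/s.
- move_j(angles): joint-space move.
- move_gripper(opening, effort=None): finger opening in m; effort is the grip in N (None keeps the last); returns when the fingers have stopped.
- pause(seconds).
- inverse_kinematics(position, orientation): joint angles nearest the present ones, or None.
- read_camera(name): name is "scene" or "top"; returns the picture (480x640x3 uint8, red, green, blue); there is no depth.
- camera_params(name): a dict with "K" (3x3 intrinsics, pixels), "camera_from_world" (4x4, takes a point from world to camera coordinates). Camera axes: x right, y down, z forward; pixel columns grow to the right and rows downward; lengths in m; the calibration is good to about 2 mm. A picture is of the moment at which its call begins. camera_params takes no time and is no camera call.
A pose or a line that the arm cannot do raises MotionError and nothing moves.
- sign_off(): hands the job in; it is judged then, once.
Trained networks look in the newest picture that a camera, given by its name, has taken for a name from the list of things; names that differ only in an ending like _2 or _b are one class to them, and where a whole thing is asked for, a point or a joint stands for the part that bears it (a point fixed in the world has none). Each returns a list of dicts, best first, with "confidence" (0 to 1); they miss things now and then, are a little off and sometimes report something else, mostly with a low value. They report only what shows in the picture. A call takes as long as a camera call. They do not tell look-alikes from the thing itself.
- look_for(camera, name): "at" ([column, row] in pixels, amid what is visible of it).
- tip_of(camera, name): "at" ([column, row] in pixels: a listed point, or the origin of a listed thing).
Readings, each from a call of its own:
- read_time_s(): time.
- read_qpos(): joint angles.
- read_joint_vel(): joint speeds.
- read_effort(): joint torques, N m.
- read_eef_pos(): TCP position.
- read_tcp_rot(): TCP orientation.
- read_ft_force(): force on the tool from outside, world axes, zero at the start.
- read_ft_torque(): the same for the moment, N m.
- read_finger_gap(): finger opening in m.
- read_grasp_force(): force on a finger pad.
Only numpy, scipy, OpenCV 4.12 (cv2) and the standard library are available. Lean on these libraries where they do the work, as an engineer would, in place of code of your own. Each camera call takes 0.05 s, during which the arm holds its last target. There are 200 camera calls.

## Working session

There is one attempt and no reset: what is moved stays moved. The work goes in short steps, each a Python script; the robot and the scene stay as the last script left them, time stands still between calls to the robot, and variables do not carry over. Pictures are saved under pics/ and viewed, at most 10 in all, crops included, and the job is handed in when it is done.

```bash
mkdir -p pics
cat > h.py <<'E'
import numpy as np, cv2
from bench import *
def cam(n):
    p=camera_params(n); return np.array(p["K"]),np.array(p["camera_from_world"])
def proj(n,X):
    K,T=cam(n); c=T[:3,:3]@np.array(X)+T[:3,3]; u=K@c; return u[:2]/u[2]
def ray(n,px):
    K,T=cam(n); R=T[:3,:3]; d=R.T@np.linalg.inv(K)@np.array([px[0],px[1],1.]); return -R.T@T[:3,3], d/np.linalg.norm(d)
def atz(n,px,z):
    o,d=ray(n,px); return o+d*(z-o[2])/d[2]
def tri(a,b):
    (o1,d1),(o2,d2)=ray("scene",a),ray("top",b)
    s=np.linalg.lstsq(np.c_[d1,-d2],o2-o1,rcond=None)[0]
    p,q=o1+s[0]*d1,o2+s[1]*d2
    return (p+q)/2,np.linalg.norm(p-q)
def save(n,f): 
    im=read_camera(n); cv2.imwrite("pics/"+f,im[:,:,::-1]); return im
E
python3 - <<'E'
from h import *
for c in("scene","top"):
    save(c,c+"0.png"); print(c,(-cam(c)[1][:3,:3].T@cam(c)[1][:3,3]).round(3))
    for n in("rest_top","pin_top","pawl_slot","stand","pin_mount","rest"):
        print(n,[(np.round(d["at"],1).tolist(),round(d["confidence"],2)) for d in tip_of(c,n)[:3]])
    print("look rest",[(np.round(d["at"],1).tolist(),round(d["confidence"],2)) for d in look_for(c,"rest")[:3]])
print(read_time_s(),read_tcp_rot())
E
```

```text
scene [ 1.491 -0.007  1.065]
rest_top [([392.1, 234.5], 0.85), ([308.3, 250.8], 0.74), ([412.5, 187.4], 0.72)]
pin_top [([214.7, 218.3], 0.85), ([394.8, 357.1], 0.74)]
pawl_slot [([389.6, 271.7], 0.88)]
stand [([386.9, 288.4], 0.65)]
pin_mount [([232.6, 286.6], 0.72)]
rest [([400.6, 240.9], 0.97), ([312.4, 305.1], 0.9), ([293.7, 252.1], 0.78)]
look rest [([393.3, 236.0], 0.98), ([406.3, 197.0], 0.88), ([292.3, 203.0], 0.76)]
top [0.365 0.031 1.565]
rest_top [([199.9, 333.4], 0.87), ([327.8, 220.7], 0.72), ([237.9, 240.6], 0.64)]
pin_top [([432.5, 239.1], 0.89)]
pawl_slot [([245.5, 232.1], 0.58)]
stand [([248.2, 250.1], 0.89)]
pin_mount [([405.0, 260.6], 0.72)]
rest [([214.6, 330.7], 0.89), ([326.4, 231.6], 0.57), ([130.7, 301.1], 0.45)]
look rest [([239.0, 241.8], 0.84), ([328.3, 219.1], 0.68), ([340.6, 306.2], 0.58)]
0.8 [ 9.77946374e-01  2.08856146e-01  2.02983910e-05 -9.41539739e-06]
```

View pics/scene0.png

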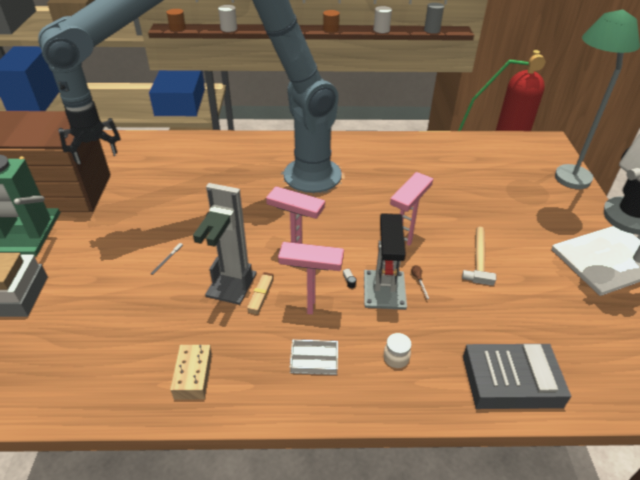

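View pics/top0.png

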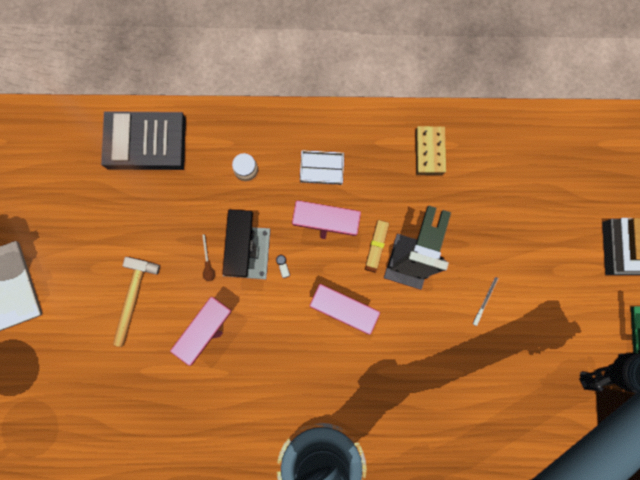

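The real rest has the black pad, at scene (392,235) and top (238,241). The pink ones are look-alikes. The pin is at scene (214,218) and top (433,238).

Run:
```python
from h import *
for n,a,b in(("rest_top",(392.1,234.5),(237.9,240.6)),("pin_top",(214.7,218.3),(432.5,239.1)),("pawl",(389.6,271.7),(245.5,232.1)),("stand",(386.9,288.4),(248.2,250.1)),("mount",(232.6,286.6),(405,260.6))):
    p,e=tri(a,b); print(n,p.round(4),round(e,4))
print(atz("top",(248.2,250.1),0),atz("scene",(386.9,288.4),0),atz("top",(237.9,240.6),.211),atz("scene",(392.1,234.5),.211))
# pad outline in both pics
for c,x0,x1,y0,y1 in(("top",215,262,200,285),("scene",372,412,205,268)):
    im=cv2.imread(f"pics/{c}0.png"); m=np.zeros(im.shape[:2],np.uint8); m[y0:y1,x0:x1]=(im.max(2)<48)[y0:y1,x0:x1]*255
    n,l,s,ce=cv2.connectedComponentsWithStats(m); k=1+s[1:,4].argmax(); print(c,s[k],ce[k])
    pts=np.argwhere(l==k)[:,::-1].astype(np.int32); bx=cv2.boxPoints(cv2.minAreaRect(pts)); print(bx.round(1).tolist())
    if c=="top": print(np.array([atz(c,q,.211)[:2] for q in bx]).round(4).tolist())
ims=[cv2.resize(cv2.imread("pics/top0.png")[195:295,200:460],None,fx=3,fy=3,interpolation=2),cv2.resize(cv2.imread("pics/scene0.png")[175:275,180:440],None,fx=3,fy=3,interpolation=2)]
cv2.imwrite("pics/crop.png",np.vstack([i[:295] for i in ims]))
```

```text
rest_top [0.5377 0.1925 0.2055] 0.0036
pin_top [ 0.536  -0.2335  0.257 ] 0.0037
pawl [0.5709 0.1893 0.109 ] 0.0099
stand [0.5387 0.1938 0.0106] 0.0136
mount [ 0.5144 -0.2175 -0.0063] 0.0021
[0.53911685 0.188042   0.        ] [0.52904228 0.20272815 0.        ] [0.53677634 0.19009252 0.211     ] [0.54366452 0.19306233 0.211     ]
top [ 225  210   30   67 1092] [239.06501832 234.43040293]
[[223.0, 274.3999938964844], [228.39999389648438, 209.6999969482422], [257.20001220703125, 212.10000610351562], [251.8000030517578, 276.79998779296875]]
[[0.4613, 0.2214], [0.6065, 0.2126], [0.6014, 0.1481], [0.4562, 0.1577]]
scene [381 215  24  46 907] [391.55567806 237.99338479]
[[380.5, 215.0], [402.6000061035156, 214.3000030517578], [404.20001220703125, 259.79998779296875], [382.1000061035156, 260.6000061035156]]
```

View pics/crop.png

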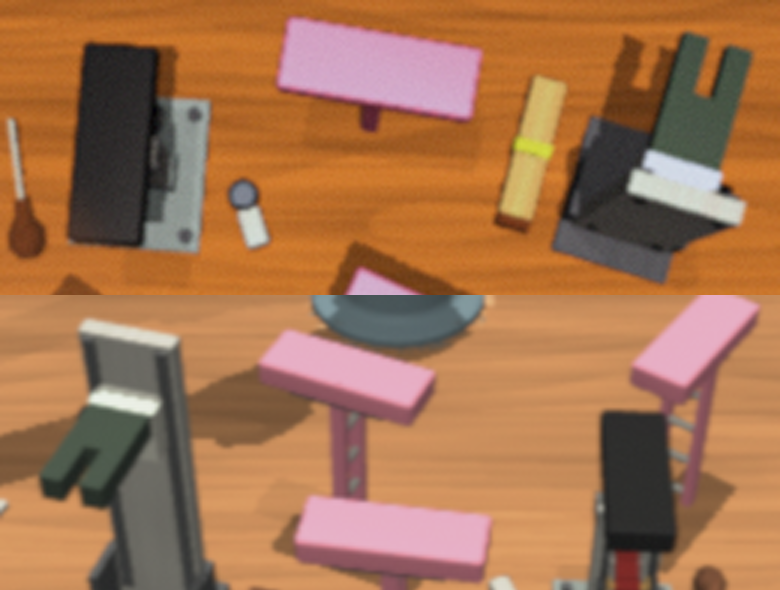

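```bash
cat >> h.py <<'E'
YAW=np.radians(-3.6); Q=[np.cos(YAW/2),np.sin(YAW/2),0,0]
C=np.array([.536,.190])
def st(): print("t%.1f"%read_time_s(),"p",np.round(read_eef_pos(),4),"F",np.round(read_ft_force(),2),"M",np.round(read_ft_torque(),2),"gap %.4f"%read_finger_gap(),"g %.1f"%read_grasp_force())
E
python3 - <<'E'
from h import *
p=read_eef_pos(); movel([p[0],p[1],.42],speed=.2)
move_ptp([*C,.42],Q); st()
movel([*C,.28],speed=.15)
save("top","top1.png"); save("scene","scene1.png")
for c in("scene","top"): print([(np.round(d["at"],1).tolist(),round(d["confidence"],2)) for d in tip_of(c,"pin_top")[:2]])
movel([*C,.203],speed=.06); st()
move_gripper(.064,20); st()
cv2.imwrite("pics/c1.png",np.vstack([cv2.resize(cv2.imread(f"pics/{c}1.png")[y:y+100,x:x+130],None,fx=3,fy=3,interpolation=2) for c,x,y in(("top",180,185),("scene",325,160))]))
E
```

```text
t4.7 p [0.5366 0.1888 0.4198] F [ 1.02 -0.26 -0.05] M [-0.01 -0.02 -0.  ] gap 0.0852 g 0.0
[([216.2, 221.0], 0.64)]
[([433.5, 237.0], 0.68)]
t7.4 p [0.5364 0.1902 0.2035] F [ 0.85 -0.09  0.28] M [-0.01  0.04  0.01] gap 0.0854 g 0.0
t7.8 p [0.5361 0.19   0.2031] F [ 0.54 -0.08 -0.38] M [-0.05 -0.01 -0.02] gap 0.0638 g 0.0
```

View pics/c1.png

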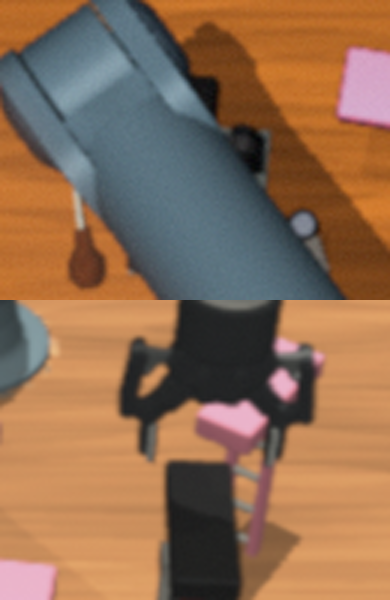

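The gripper is above the pad, with its fingers at crop columns 150 and 272 and the pad in between at about 203. At 64 mm opening nothing touches, so I'm within 4 mm. I'll close in small steps and watch the side force.

Run:
```python
from h import *
for g in(.061,.059,.0575,.0565):
    move_gripper(g,20); st()
    if abs(read_ft_force()[1])>3 or read_grasp_force()>3: break
```

```text
t8.0 p [0.536  0.1903 0.203 ] F [-0.4   0.18 -0.23] M [ 0.16 -0.01 -0.02] gap 0.0609 g 0.3
t8.2 p [0.536  0.1902 0.2031] F [-0.31  0.4   0.13] M [ 0.09 -0.03  0.04] gap 0.0590 g 0.3
t8.4 p [0.5361 0.1908 0.2033] F [-0.74  2.05  1.16] M [0.52 0.02 0.02] gap 0.0577 g 1.1
t8.6 p [0.5362 0.1913 0.2035] F [-0.08  4.15  1.41] M [ 0.81 -0.12  0.  ] gap 0.0562 g 1.9
```

Run:
```python
from h import *
move_gripper(.062,20)
C2=[.536,.1925]
movel([*C2,.203],Q,speed=.03);st()
for g in(.059,.0575,.0565,.056):
    move_gripper(g,20); st()
    if abs(read_ft_force()[1])>3 or read_grasp_force()>6: break
```

```text
t9.1 p [0.5358 0.192  0.2027] F [ 0.66 -1.06 -0.29] M [-0.02  0.02  0.01] gap 0.0620 g 0.0
t9.3 p [0.536  0.1923 0.2029] F [-0.42  0.04  0.45] M [-0.01  0.02 -0.01] gap 0.0592 g 0.0
t9.6 p [0.536  0.1926 0.203 ] F [ 0.06  1.01 -0.64] M [0.   0.02 0.02] gap 0.0573 g 0.2
t9.8 p [0.536  0.1927 0.2031] F [-0.47  0.39 -0.67] M [ 0.06 -0.02  0.  ] gap 0.0564 g 0.2
t10.0 p [0.5361 0.1927 0.2031] F [ 0.7  -0.48 -0.12] M [ 0.18 -0.06 -0.01] gap 0.0557 g 1.4
```

Run:
```python
from h import *
move_gripper(.045,40); st()
for z in(.206,.212,.220):
    movel([.536,.1925,z],Q,speed=.03); st()
    if np.linalg.norm(read_ft_force())>14: break
```

```text
t10.2 p [0.5362 0.1928 0.2033] F [-0.09  0.69  1.85] M [ 0.25  0.05 -0.01] gap 0.0552 g 44.2
t10.5 p [0.5352 0.1919 0.2049] F [-0.62  0.38 -3.67] M [ 0.21 -0.01  0.02] gap 0.0551 g 44.0
t10.8 p [0.536 0.192 0.212] F [ 0.2  -0.19 -5.7 ] M [-0.01 -0.02 -0.04] gap 0.0556 g 43.9
t11.2 p [0.5362 0.1926 0.2204] F [-0.42 -0.25 -4.92] M [-0.01  0.04  0.01] gap 0.0552 g 43.9
```

Run:
```python
from h import *
print(tri((216.2,221.0),(433.5,237)))
for z in(.222,.242,.252,.258,.264,.27): print(z, [proj(c,[.536,-.234,z]).round(1).tolist() for c in("scene","top")], (atz("top",(433,238),z)-atz("scene",(215.5,219.6),z)).round(4))
z=.220
for z in np.arange(.226,.2921,.006):
    movel([.536,.1925,z],Q,speed=.04); f=read_ft_force(); print("%.3f"%z,f.round(1),np.round(read_ft_torque(),2))
    if np.linalg.norm(f)>16: break
st()
```

```text
(array([ 0.54086225, -0.23312913,  0.25334208]), np.float64(0.010288903954321117))
0.222 [[215.5, 229.3], [428.7, 241.2]] [ 0.0433 -0.0049  0.    ]
0.242 [[214.5, 223.0], [430.5, 240.1]] [ 0.0172 -0.0063  0.    ]
0.252 [[214.0, 219.8], [431.4, 239.5]] [ 0.0041 -0.007   0.    ]
0.258 [[213.6, 217.9], [432.0, 239.1]] [-0.0038 -0.0075  0.    ]
0.264 [[213.3, 215.9], [432.5, 238.8]] [-0.0116 -0.0079  0.    ]
0.27 [[213.0, 214.0], [433.1, 238.4]] [-0.0195 -0.0083  0.    ]
0.226 [ 0.1  0.3 -5.2] [ 0.06  0.02 -0.04]
0.232 [-0.7  0.2 -4.3] [0.06 0.19 0.01]
0.238 [ 0.   0.1 -5. ] [-0.01  0.01  0.04]
0.244 [-0.6 -0.4 -5.3] [ 0.01 -0.05  0.04]
0.250 [ 0.6 -0.1 -5.4] [ 0.01  0.   -0.05]
0.256 [-0.2 -0.3 -4.8] [ 0.08  0.02 -0.01]
0.262 [ 0.1  0.3 -5. ] [-0.03  0.03 -0.01]
0.268 [-1.2  0.1 -4.3] [ 0.05  0.07 -0.02]
0.274 [-2.1 -0.3 -4.6] [ 0.09  0.45 -0.02]
0.280 [-0.4 -0.7 -5.5] [0.1  0.04 0.02]
0.286 [ 0.2  0.8 -4.5] [ 0.    0.02 -0.01]
0.292 [ 0.6  0.2 -5.3] [ 0.04 -0.04  0.03]
t14.8 p [0.5362 0.1927 0.2924] F [ 0.6   0.24 -5.33] M [ 0.04 -0.04  0.03] gap 0.0548 g 44.0
```

Run:
```python
from h import *
movel([.536,.1925,.284],Q,speed=.03)
z=.284
while z>.255:
    z-=.001; movel([.536,.1925,z],Q,speed=.015); f=np.mean([read_ft_force() for _ in range(3)],0)
    print("%.3f %.4f"%(z,read_eef_pos()[2]),f.round(1),np.round(read_ft_torque(),2))
    if f[2]>-1.5 or np.hypot(f[0],f[1])>6: 
        pause(.2); f=read_ft_force(); print(f)
        if f[2]>-2: break
st()
```

```text
0.283 0.2830 [-0.1 -0.  -4.7] [-0.06 -0.03 -0.01]
0.282 0.2819 [-0.8 -0.7 -4.2] [ 0.02 -0.05 -0.01]
0.281 0.2809 [-0.4  0.8 -3.9] [ 0.01 -0.03  0.02]
0.280 0.2799 [-0.1  0.2 -5.5] [-0.02 -0.03  0.01]
0.279 0.2789 [-0.  -0.2 -3.2] [ 0.02 -0.    0.01]
0.278 0.2779 [-0.9 -0.2 -4. ] [ 0.02  0.02 -0.02]
0.277 0.2769 [-0.1 -0.4 -4.5] [ 0.05 -0.    0.03]
0.276 0.2759 [ 0.3  0.4 -4.2] [-0.   -0.03 -0.  ]
0.275 0.2749 [-0.3 -0.1 -4.5] [ 0.03  0.04 -0.02]
0.274 0.2739 [ 0.  -0.4 -4. ] [-0.01  0.03  0.01]
0.273 0.2729 [ 0.3  0.8 -5. ] [-0.    0.02 -0.02]
0.272 0.2719 [ 0.4  0.3 -4.7] [-0.03  0.02 -0.02]
0.271 0.2709 [ 0.7  0.2 -4.2] [-0.02  0.01  0.01]
0.270 0.2699 [ 0.5  0.8 -5.2] [ 0.04 -0.06  0.  ]
0.269 0.2689 [ 0.2 -0.4 -4.4] [-0.03  0.03  0.04]
0.268 0.2679 [ 0.1 -0.5 -4.3] [0.   0.02 0.04]
0.267 0.2675 [-0.8  0.2 -1.9] [-0.07  0.11  0.07]
0.266 0.2672 [-1.6 -1.3  4.3] [-0.35  0.43  0.05]
[-1.796599   -1.16921834  5.55403321]
t19.9 p [0.5366 0.1927 0.2672] F [-1.8  -1.17  5.55] M [-0.45  0.5   0.07] gap 0.0555 g 45.2
```

Run:
```python
from h import *
movel([.536,.1925,.2668],Q,speed=.02); st()
move_gripper(.056,20); st()
move_gripper(.060); st()
move_gripper(.084); st()
movel([.536,.1925,.345],Q,speed=.1)
move_gripper(0,20); st()
save("scene","scene2.png")
print([(np.round(d["at"],1).tolist(),round(d["confidence"],2)) for n in("rest_top","pin_top") for d in tip_of("scene",n)[:3]])
print(proj("scene",[.536,.1925,.275]),proj("scene",[.536,.1925,.235]))
```

```text
t20.2 p [0.5364 0.1927 0.2673] F [-1.45 -0.77  4.52] M [-0.28  0.26 -0.02] gap 0.0551 g 44.9
t20.4 p [0.536  0.1928 0.2664] F [-0.36  0.37  0.81] M [ 0.07 -0.03  0.02] gap 0.0558 g 0.8
t20.6 p [0.5358 0.1925 0.2663] F [0.08 0.09 0.11] M [ 0.03 -0.02  0.04] gap 0.0596 g 0.0
t21.0 p [0.536  0.1925 0.2668] F [-0.35 -0.53 -0.68] M [0.   0.02 0.06] gap 0.0843 g 0.0
t22.7 p [0.536  0.1925 0.345 ] F [-0.48 -0.26  0.07] M [-0.05  0.02 -0.04] gap 0.0001 g 0.0
[([410.7, 189.9], 0.94), ([310.5, 252.2], 0.9), ([291.4, 201.2], 0.59), ([216.6, 219.2], 0.97)]
[394.33006461 212.17376485] [392.54317505 224.97742999]
```

View pics/scene2.png

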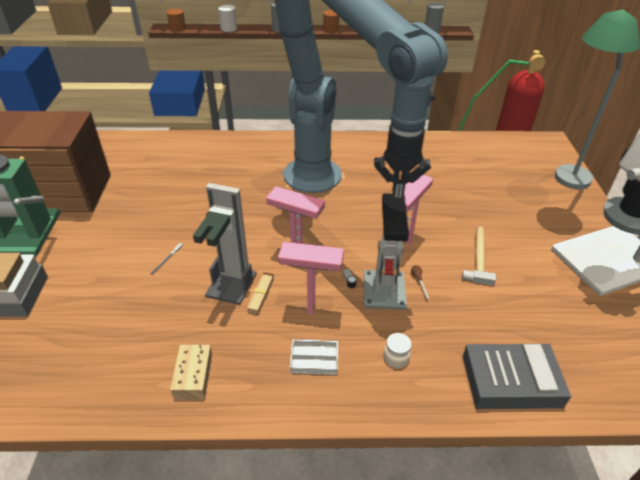

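The rest stands raised, with the pad spanning rows 195–238 around (395,214), and is upright on the pawl. The bystanders haven't moved. Next I lean on it.

Run:
```python
from h import *
movel([.536,.1925,.300],Q,speed=.08); 
f0=np.mean([read_ft_force() for _ in range(5)],0); print(f0)
z=.300
while z>.282:
    z-=.0005; movel([.536,.1925,z],Q,speed=.01)
    f=np.mean([read_ft_force() for _ in range(4)],0)
    if f[2]>1.5: print("%.4f %.4f"%(z,read_eef_pos()[2]),f.round(1))
    if f[2]>9: break
for _ in range(4): pause(.3); st()
```

```text
[-0.62355304  0.05958089  0.17267691]
0.2935 0.2942 [-0.5 -0.6  3.2]
0.2930 0.2941 [-0.9 -0.1  5.2]
0.2925 0.2940 [ 0.  -0.7  6.9]
0.2920 0.2940 [0.1 0.4 7. ]
0.2915 0.2939 [ 0.6 -0.2  9. ]
0.2910 0.2939 [-0.2 -0.1 10.1]
t28.3 p [0.5378 0.1936 0.2939] F [-0.09 -0.37 10.58] M [-0.05  0.04 -0.  ] gap 0.0001 g 5.0
t28.6 p [0.5378 0.1936 0.2939] F [ 0.33 -0.11  9.86] M [-0.08  0.07 -0.04] gap -0.0002 g 5.0
t28.9 p [0.5378 0.1936 0.2939] F [ 0.86 -0.86 10.2 ] M [-0.05  0.06  0.05] gap 0.0003 g 5.0
t29.2 p [0.5378 0.1936 0.2939] F [ 0.35 -1.07 11.09] M [-0.04  0.03 -0.01] gap 0.0002 g 5.0
```

Run:
```python
from h import *
movel([.536,.1925,.300],Q,speed=.02); movel([.536,.1925,.42],Q,speed=.12); pause(.5); st(); print(sign_off())
```

```text
t31.5 p [0.536  0.1925 0.4199] F [-0.28 -0.73 -0.34] M [-0.02 -0.02 -0.01] gap 0.0000 g 0.0
the job is handed in; nothing more can be done
None
```

The job is handed in at about 31.5 s; sign-off gave no verdict. The rest stands on the pawl with its pad top at about 275 mm, roughly 22 mm above the pin top (camera estimate about 253 mm; one notch lower would be about 18 mm below it), and it held a 10 N lean for over 1 s without moving.

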